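# Switch the vial feeder over to the empty tray

## Task

The feeder's right tray is full. Push the empty left tray along its rails until it is fully home against the feeder, and press the raised left thumb pad down to rock the seesaw gate fully over to that side; then push the red tab to the right to open the shutter all the way and leave it open, so that the four waiting vials run down the left chute into the empty tray. Only push and press with the fingertips: lift nothing, do not touch the vials, and leave the full tray, the glassware and the tube where they are.

Things in the scene. Friction and masses are not known exactly. Their poses are not given: they have to be found in the camera images.
- feeder: Fixed two-way vial feeder: aluminium base plate 104 (x) x 96 (y) x 8 mm, clear magazine (86 x 37 mm, top 166 mm high, on white uprights) in the middle, shut below by a sliding shutter; under that a seesaw gate, a short steel chute past each gate end and a tray beyond each chute. Origin: centre of the base plate's underside, on the bench; +x away from the robot, +y towards the left tray.
- left_dock (a point): Point on the bench at the base plate's left end (feeder frame x 0, y 48 mm). The left tray is fully home when its open end butts against the plate here, under the lip of the chute. Two 8 mm high rails (inner faces 45 mm either side of this point's line, running 118 mm out in +y, then flared) guide the tray.
- gate (a joint): Seesaw gate, a steel channel 67 mm long (y), 86 mm wide, on a pivot along x, 34 mm above the feeder's origin. Radians: 0 = left end up, right end down (start: vials run right); 0.56 = left end fully down on its rigid stop (vials run left). Friction hinge: stays where it is left; 1 to 2 N on a thumb pad moves it.
- left_pad (a point): Centre of the top face of the left orange thumb pad, 32 (x) x 30 (y) x 8 mm, on an arm of the gate standing out on the robot's side of the feeder (78 mm in front of the lane's middle, 85 mm left of the pivot). Up at the start, this point 60 to 70 mm above the bench; with the gate fully over, about 23 mm.
- right_pad (a point): The same point of the right orange pad: down at the start, about 70 mm high once the gate is over (below the middle of the shutter's red tab).
- shutter (a joint): Shutter, a steel slide under the magazine that carries the waiting vials. Metres: 0 = shut (start), 0.029 = fully open, reached by pushing the red tab 29 mm to the right (feeder's -y); rigid stops. About 1 to 2 N moves it, it stays where it is left.
- shutter_tab (a point): Middle of the top edge of the left face (the face to push on) of the shutter's upright red tab, 28 (x) x 8 (y) x 48 mm, which stands on a rod on the robot's side: 102 mm in front of the lane's middle and, when shut, 36 mm right of it. This edge is 124 mm above the bench, the tab's lower edge 76 mm.
- left_tray: Empty loose tray, 250 g, 86 mm wide (x), 103 mm long (y), white, open towards the feeder; side walls 32 mm high, blue outer end wall 38 mm high; starts drawn out 35 to 70 mm between its rails. Origin: centre of its underside; own +y points away from the feeder; outer face of the blue wall at y = 51.5 mm. Fully home its origin is at x = 0, y = 99.5 mm in the feeder's frame.
- right_tray: The same tray, home on the feeder's right, full of four vials. Own +y points away from the feeder.
- vial1: 20 mL glass vial with orange screw cap, 23 mm diameter, 75 mm long, 24 g, lying along its own x; origin on its axis at mid-length. One of the four vials in the full right tray.
- vial2: 20 mL glass vial with orange screw cap, 23 mm diameter, 75 mm long, 24 g, lying along its own x; origin on its axis at mid-length. One of the four vials in the full right tray.
- vial3: 20 mL glass vial with orange screw cap, 23 mm diameter, 75 mm long, 24 g, lying along its own x; origin on its axis at mid-length. One of the four vials in the full right tray.
- vial4: 20 mL glass vial with orange screw cap, 23 mm diameter, 75 mm long, 24 g, lying along its own x; origin on its axis at mid-length. One of the four vials in the full right tray.
- vial5: 20 mL glass vial with orange screw cap, 23 mm diameter, 75 mm long, 24 g, lying along its own x; origin on its axis at mid-length. One of the four waiting vials, stacked in the magazine above the shutter.
- vial6: 20 mL glass vial with orange screw cap, 23 mm diameter, 75 mm long, 24 g, lying along its own x; origin on its axis at mid-length. One of the four waiting vials, stacked in the magazine above the shutter.
- vial7: 20 mL glass vial with orange screw cap, 23 mm diameter, 75 mm long, 24 g, lying along its own x; origin on its axis at mid-length. One of the four waiting vials, stacked in the magazine above the shutter.
- vial8: 20 mL glass vial with orange screw cap, 23 mm diameter, 75 mm long, 24 g, lying along its own x; origin on its axis at mid-length. One of the four waiting vials, stacked in the magazine above the shutter.
- beaker: Glass beaker, 68 mm wide, 90 mm high, a bystander. Origin: centre of its underside.
- reagent_bottle: Amber bottle, 56 mm wide, 120 mm high, orange cap, a bystander. Origin: centre of its underside.
- sample_tube: White capped tube, 34 mm at its orange cap, 112 mm high, standing upright, a bystander. Origin: centre of its underside.
Not all that is in view belongs to the job. What is shaped like the left_tray but green or pink is not meant.

How it is judged:
By the outcome, as a careful person would: the job done as asked, in the order asked, and still so for the second after the job is handed in, with the robot touching nothing.
It also fails if it takes over 48 s, if anything falls off the work surface, if the arm or the gripper's body presses on something with over 40 N, if the wrist force passes 120 N, or if a joint passes its speed limit or range.

## Robot

A 6-joint arm with a two-finger parallel gripper is mounted at the origin on the work surface. World frame = base frame: x ahead of the robot, y to its left, z up, the work surface at z = 0. Lengths are in m, angles in degrees, forces in N, time in s.
With the tool pointing down it reaches from about 0.4 to 0.825 m from the base axis. Payload 7 kg.
Tool frame: the origin (TCP) lies midway between the tips of the shut fingers; the grasp point (between the pads) lies 19 mm behind it (r.grasp_offset is the distance from the TCP to the grasp point, in m); z points along the fingers, x is the direction in which the jaws open and shut, and the axes are right-handed (so a half turn about z gives the same grasp; the last joint's range is limited). The gripper opens to 88 mm and grips with 3 to 60 N. Pads are 19 mm wide; open, the fingers measure 130 mm over their backs; the gripper's body (78 mm by 193 mm) begins 47 mm behind the grasp point.
Start: joints at [-51.56, 20.546, 0.682, 0, -70.136, -16.507], TCP at [0.252, -0.626, 0.227] pointing down, gripper open.
Joint ranges: [-176.03, 176.03], [-82.01, 121.73], [-58.28, 71.71], [-173.87, 95.51], [-174.79, -0.11], [-173.66, 173.66]. Speed limits (degrees/s): [136.94, 136.94, 172.46, 180, 180, 180].

## Interface

Orientations are given as [roll, pitch, yaw] about the fixed x, y, z axes, in that order (R = Rz(yaw) Ry(pitch) Rx(roll)).
In Python, from plant import r gives the robot as it stands.
- The arm moves only by the tool step_arm, never from a script. Its argument "deltas" is a list of rows, each a list of 7 numbers: the turn, a rotation vector about the tool's x, y, z in rad, then the shift along the tool's x, y, z in mm, then the opening, from -1 (shut) to 1 (fully open), so that 0 is half open. In form: [[ax, ay, az, x, y, z, grip], ...]. A call has 1 to 10 rows; each row shifts and turns the pose as measured when the row begins, along the tool's axes as they then stand; what a row does not reach is not made up. A row lasts 1/10 s, in which the tool goes at most 50 mm and 8.59 degrees, less where a joint would pass 70% of its speed; a pose out of reach is approached as far as the arm can. A call with a gripper value outside its range is refused whole. The fingers move at their own pace and stop on an object; "squeeze" is the grip in N (left out, the last holds). Time passes only in rows, so rows that do not move let the fingers close. It gives the time, the measured TCP pose, the force and the opening at its end, in the units of the state.
- r.get_state(): the state, without advancing time (a new reading comes with each control period).
- r.capture(name): name is "scene" or "top" or "wrist"; returns the picture (400x640x3 uint8, red, green, blue); there is no depth.
- r.camera_info(name): a dict with "vertical_fov" (degrees; the focal length in pixels is half the picture's height over the tangent of half this angle, whatever the lens; pixels are square), "cx", "cy" (the principal point, pixels), "view" (4x4, takes a point from world to camera coordinates). Camera axes: x right, y down, z forward; pixel columns grow to the right and rows downward; lengths in m; the calibration is good to about 2 mm. The wrist camera is an equidistant fisheye: a pixel r from the principal point sees the ray r / f radians off the axis. A picture is of the moment at which its call begins: read the wrist's pose just before it. camera_info takes no time and is no camera call; for the wrist camera it gives the pose at the moment of the call.
- r.close_job(): hands the job in, once; it reports no verdict.
The state is a dict: "time_s": time; "joints": joint angles; "qd": joint speeds; "joint_torque": joint torques, N m; "tcp_pos": TCP position; "eef_rot": TCP orientation; "contact_force": force on the tool from outside, world axes, zero at the start; "moment": the same for the moment, N m; "gripper_width": finger opening in m.
Only numpy, scipy, OpenCV 4.12 (cv2) and the standard library are available. Lean on these libraries where they do the work, as an engineer would, in place of code of your own. Each camera call takes 0.05 s, during which the arm holds its last target.

## Working session

There is one attempt and no reset: what is moved stays moved. The work goes in short steps, Python scripts to look and compute and a tool call to move; the robot and the scene stay as the last step left them, time stands still between calls to the robot, and variables do not carry over. Pictures are saved under pics/ and viewed, and the job is handed in when it is done.

Besides the shell and the picture viewer there is one more tool, called after "Emit:" as a command line: name --pt "numbers of a row" for each row, then --argument value for the rest. step_arm: Moves the arm, as the interface text tells. Its arguments: {"type":"object","properties":{"deltas":{"type":"array","items":{"type":"array","items":{"type":"number"}}},"squeeze":{"type":"number"}},"required":["deltas"]}

```bash
mkdir -p pics
python3 - <<'E'
from plant import r
import cv2
for n in ("scene","top"):
    cv2.imwrite(f"pics/{n}0.png", r.capture(n)[:,:,::-1])
    print(n,r.camera_info(n))
s=r.get_state();print(s)
E
```

```text
scene {'vertical_fov': 43.24860978947273, 'cx': 312.7414396675751, 'cy': 200.705560920679, 'view': array([[-0.16154984,  0.98680709,  0.01064926,  0.13224945],
       [ 0.61570434,  0.10921822, -0.78037142, -0.25871212],
       [-0.77123914, -0.11951209, -0.6252256 ,  1.45759409],
       [ 0.        ,  0.        ,  0.        ,  1.        ]])}
top {'vertical_fov': 55.60729221848095, 'cx': 322.9048060729985, 'cy': 202.85038753249614, 'view': array([[ 0.03954334, -0.99920283,  0.00547901, -0.045883  ],
       [-0.97854318, -0.03983422, -0.20215457,  0.59477728],
       [ 0.20221167,  0.00263242, -0.9793383 ,  0.82737626],
       [ 0.        ,  0.        ,  0.        ,  1.        ]])}
{'time_s': 0.1, 'joints': array([-5.15600656e+01,  2.05877669e+01,  6.39656137e-01, -1.69554731e-02,
       -7.01375284e+01, -1.65066187e+01]), 'qd': array([-0.07183922, -0.08432214,  0.0165728 ,  0.01977992, -0.04203175,
       -0.09683891]), 'joint_torque': array([-1.37335312e-03, -5.84163773e+01,  2.93752527e+01,  7.01563731e+00,
        1.01643489e-02, -5.65713526e-05]), 'tcp_pos': array([ 0.25193247, -0.62574768,  0.22571874]), 'eef_rot': array([-1.79990949e+02, -8.66389093e-02,  1.11927536e+02]), 'contact_force': array([ 0.75891883,  1.05981447, -0.37332144]), 'moment': array([0.02116035, 0.0232305 , 0.01392818]), 'gripper_width': 0.08746085771609902}
```

```bash
ls .
```

```text
pics
```

View pics/scene0.png

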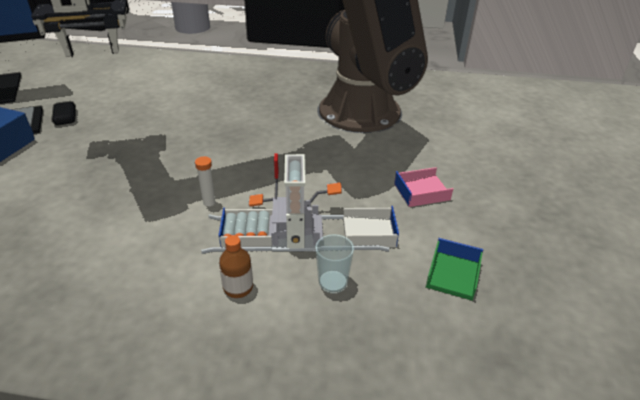

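View pics/top0.png

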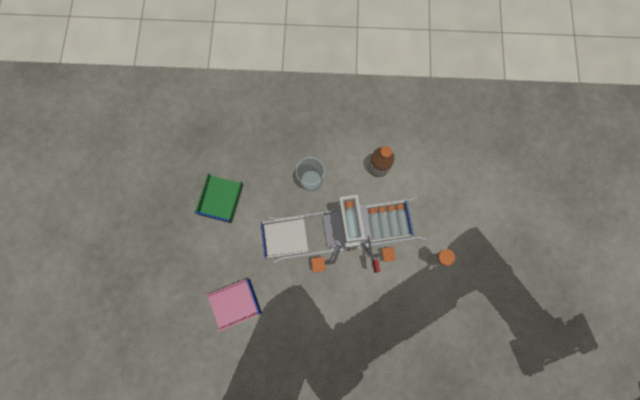

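The scene shows the feeder in the middle. The empty white tray is drawn out on its left (top view about (287,238)) and the full tray is at (390,220). The orange pads are at (318,264) and (388,255), and the red tab is at (376,266). The bystanders are the tube (446,258), beaker (310,173) and bottle (382,160). I'll zoom in to measure.

Run:
```python
import cv2
a=cv2.imread("pics/top0.png")[180:285,250:460]; cv2.imwrite("pics/top0z.png",cv2.resize(a,None,fx=3.8,fy=3.8,interpolation=cv2.INTER_CUBIC))
a=cv2.imread("pics/scene0.png")[140:300,190:410]; cv2.imwrite("pics/scene0z.png",cv2.resize(a,None,fx=3.6,fy=3.6,interpolation=cv2.INTER_CUBIC))
```

```text
(no output)
```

View pics/top0z.png

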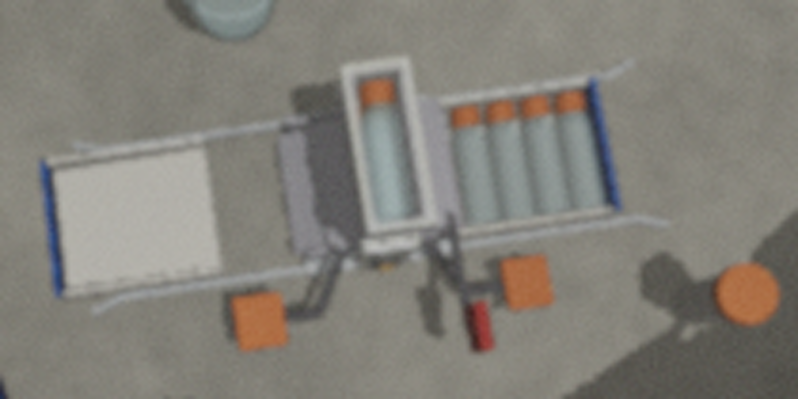

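View pics/scene0z.png

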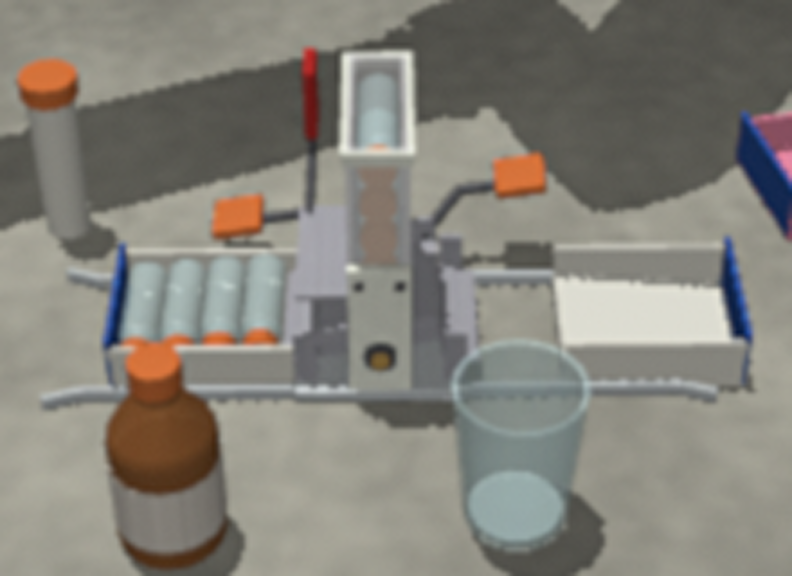

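```bash
cat > h.py <<'E'
import numpy as np
from plant import r
def proj(n,P):
    c=r.camera_info(n);V=c['view'];f=200/np.tan(np.radians(c['vertical_fov']/2))
    p=np.asarray(P)@V[:3,:3].T+V[:3,3]
    return np.c_[c['cx']+f*p[:,0]/p[:,2],c['cy']+f*p[:,1]/p[:,2]]
E
python3 - <<'E'
from h import *
from scipy.optimize import least_squares
# params x,y,yaw, trayoff d, padzL, padyL
def pts(q):
    x,y,w,d,zl,yl=q
    M=[(43,18.5,166),(43,-18.5,166),(-43,-18.5,166),(-43,18.5,166),(43,-151,38),(-43,-151,38),(-78,yl,zl),(-78,-85,23),(-102,-40,124),(43,151+d,38),(-43,151+d,38)]
    M=np.array(M)/1000; c,s=np.cos(w),np.sin(w)
    return np.c_[x+c*M[:,0]-s*M[:,1],y+s*M[:,0]+c*M[:,1],M[:,2]]
T=np.array([(341,67),(409,58),(438,222),(370,233),(597,80),(618,208),(260,321),(526,281),(481,304),(43,160),(60,296)])/3.8+[250,180]
T[8]=np.array([481,326])/3.8+[250,180]
S=np.array([(414,155),(340,155),(343,53),(411,53),(107,346),(122,246),(520,174),(238,216),(310,50),(748,340),(728,240)])/3.6+[190,140]
T-=.4;S-=.4
f=lambda q:np.r_[(proj('top',pts(q))-T).ravel(),(proj('scene',pts(q))-S).ravel()]
o=least_squares(f,[.5,-.08,0.1,50,65,80],loss='soft_l1',x_scale=[.1,.1,.1,10,10,10])
print(o.x,np.degrees(o.x[2]));print(o.fun[:22].reshape(-1,2).round(1));print(o.fun[22:].reshape(-1,2).round(1))
P=pts(o.x);print(P.round(4))
E
```

```text
[ 5.45982452e-01 -8.15256565e-02  1.88443389e-01  5.06460001e+01
  5.93294694e+01  8.21543233e+01] 10.797010874614799
[[-0.2  1.4]
 [-0.5  1.2]
 [-1.  -1. ]
 [-1.2 -1.2]
 [-0.7 -0.9]
 [ 0.8  0.6]
 [-0.5  0.1]
 [-0.9  0.7]
 [ 0.3  0.1]
 [-0.4 -0.6]
 [-0.6 -0.3]]
[[-0.2 -1. ]
 [-0.2 -0.8]
 [-0.2  1. ]
 [ 0.1  0.9]
 [-1.8 -0.7]
 [-0.9 -0.9]
 [-0.5 -0. ]
 [ 0.   2.3]
 [-0.4  3.1]
 [-0.1 -0.8]
 [-0.9 -0.6]]
[[ 0.5848 -0.0553  0.166 ]
 [ 0.5917 -0.0916  0.166 ]
 [ 0.5072 -0.1078  0.166 ]
 [ 0.5003 -0.0714  0.166 ]
 [ 0.6165 -0.2218  0.038 ]
 [ 0.532  -0.2379  0.038 ]
 [ 0.454  -0.0154  0.0593]
 [ 0.4853 -0.1796  0.023 ]
 [ 0.4533 -0.1399  0.124 ]
 [ 0.5504  0.1246  0.038 ]
 [ 0.466   0.1085  0.038 ]]
```

```bash
cat >> h.py <<'E'
from scipy.spatial.transform import Rotation as Ro
F=(0.5460,-0.0815,10.8)
def fw(p):
    w=np.radians(F[2]);c,s=np.cos(w),np.sin(w);x,y,z=np.array(p)/1000
    return np.array([F[0]+c*x-s*y,F[1]+s*x+c*y,z])
def wf(p):
    w=np.radians(F[2]);c,s=np.cos(w),np.sin(w);x,y=p[0]-F[0],p[1]-F[1]
    return np.array([c*x+s*y,-s*x+c*y,p[2]])*1000
def plan(target,rpy,n):
    "print n rows, to target (feeder mm), rpy world"
    st=r.get_state();R0=Ro.from_euler('xyz',st['eef_rot'],degrees=True);R1=Ro.from_euler('xyz',rpy,degrees=True)
    rv=(R0.inv()*R1).as_rotvec();p0=st['tcp_pos'];d=(fw(target)-p0)*1000
    print('dist',np.linalg.norm(d).round(1),'deg',np.degrees(np.linalg.norm(rv)).round(1))
    for i in range(n):
        R=R0*Ro.from_rotvec(rv*i/n); print(np.r_[(rv/n).round(3),R.inv().apply(d/n).round(1)].tolist())
def stat():
    s=r.get_state();print(s['time_s'],'feeder',wf(s['tcp_pos']).round(1),s['eef_rot'].round(1),'F',s['contact_force'].round(1),s['gripper_width'],s['joints'].round(0))
E
python3 - <<'E'
from h import *
import cv2
plan((0,232,227),(180,0,-169.2),20)
a=cv2.imread("pics/scene0.png")[0:100,0:160]; cv2.imwrite("pics/g.png",cv2.resize(a,None,fx=4,fy=4))
# bystanders from top/scene base pixel: ray to z=0
E
```

```text
dist 811.8 deg 78.9
[0.0, -0.0, -0.069, 31.1, 26.0, -0.0]
[0.0, -0.0, -0.069, 29.3, 28.1, -0.0]
[0.0, -0.0, -0.069, 27.3, 30.1, -0.0]
[0.0, -0.0, -0.069, 25.1, 31.9, -0.0]
[0.0, -0.0, -0.069, 22.9, 33.5, -0.0]
[0.0, -0.0, -0.069, 20.5, 35.0, -0.0]
[0.0, -0.0, -0.069, 18.1, 36.3, -0.0]
[0.0, -0.0, -0.069, 15.5, 37.5, -0.0]
[0.0, -0.0, -0.069, 12.9, 38.5, -0.0]
[0.0, -0.0, -0.069, 10.2, 39.3, -0.0]
[0.0, -0.0, -0.069, 7.5, 39.9, -0.1]
[0.0, -0.0, -0.069, 4.7, 40.3, -0.1]
[0.0, -0.0, -0.069, 2.0, 40.5, -0.1]
[0.0, -0.0, -0.069, -0.8, 40.6, -0.1]
[0.0, -0.0, -0.069, -3.6, 40.4, -0.1]
[0.0, -0.0, -0.069, -6.4, 40.1, -0.1]
[0.0, -0.0, -0.069, -9.1, 39.5, -0.1]
[0.0, -0.0, -0.069, -11.8, 38.8, -0.1]
[0.0, -0.0, -0.069, -14.5, 37.9, -0.1]
[0.0, -0.0, -0.069, -17.0, 36.8, -0.1]
```

View pics/g.png

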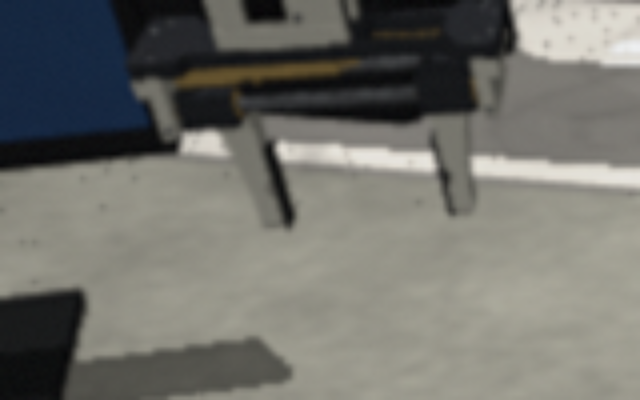

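The gripper picture shows the body's long side (193 mm) running along the jaw axis, with the fingers at crop (265,170) and (450,160). I'll move over to the tray's outer side with the fingers shut.

Emit:
step_arm --pt "0 0 -0.069 31 26 -2 -1" --pt "0 0 -0.069 29 28 -2 -1" --pt "0 0 -0.069 27 30 0 -1" --pt "0 0 -0.069 25 32 0 -1" --pt "0 0 -0.069 23 33.5 0 -1" --pt "0 0 -0.069 20.5 35 0 -1" --pt "0 0 -0.069 18 36 0 -1" --pt "0 0 -0.069 15.5 37.5 0 -1" --pt "0 0 -0.069 13 38.5 0 -1" --pt "0 0 -0.069 10 39 0 -1"

```text
time_s: 1.1
tcp_pos: [0.3732, -0.2285, 0.2249]
eef_rot: [179.8, -0.6, 152.5]
contact_force: [2.0, 0.0, 1.7]
gripper_width: 0.0132
```

```bash
python3 -c "
from h import *
stat();plan((0,232,227),(180,0,-169.2),12)"
```

```text
1.1 feeder [-197.3 -112.   224.9] [179.8  -0.6 152.5] F [2.  0.  1.7] 0.013239925215624025 [ -6.  -2. -27.  -0. -65. -21.]
dist 396.6 deg 38.3
[0.001, -0.001, -0.056, 4.9, 32.7, -0.0]
[0.001, -0.001, -0.056, 3.0, 32.9, -0.0]
[0.001, -0.001, -0.056, 1.2, 33.0, -0.0]
[0.001, -0.001, -0.056, -0.6, 33.0, -0.1]
[0.001, -0.001, -0.056, -2.5, 33.0, -0.1]
[0.001, -0.001, -0.056, -4.3, 32.8, -0.1]
[0.001, -0.001, -0.056, -6.1, 32.5, -0.1]
[0.001, -0.001, -0.056, -7.9, 32.1, -0.1]
[0.001, -0.001, -0.056, -9.7, 31.6, -0.1]
[0.001, -0.001, -0.056, -11.4, 31.0, -0.2]
[0.001, -0.001, -0.056, -13.2, 30.3, -0.2]
[0.001, -0.001, -0.056, -14.8, 29.5, -0.2]
```

Emit:
step_arm --pt "0 0 -0.066 6 39 0 -1" --pt "0 0 -0.066 3 39.5 0 -1" --pt "0 0 -0.066 1 39.5 0 -1" --pt "0 0 -0.066 -1 39.5 0 -1" --pt "0 0 -0.066 -4 39.5 0 -1" --pt "0 0 -0.066 -6 39 0 -1" --pt "0 0 -0.066 -9 38.5 0 -1" --pt "0 0 -0.066 -12 38 0 -1" --pt "0 0 -0.066 -14 37 0 -1" --pt "0 0 -0.066 -16 36 0 -1"

```text
time_s: 2.1
tcp_pos: [0.4907, 0.1661, 0.2274]
eef_rot: [179.4, -0.2, -167.9]
contact_force: [1.2, -0.7, 0.6]
gripper_width: 0.0004
```

```bash
python3 -c "
from h import *
stat();plan((0,232,100),(180,0,-169.2),4)"
```

```text
2.1 feeder [ -8.  253.6 227.4] [ 179.4   -0.2 -167.9] F [ 1.2 -0.7  0.6] 0.0003904305198273068 [ 40.   6. -18.  -1. -66. -28.]
dist 129.5 deg 1.4
[0.003, -0.001, 0.006, -2.0, -5.8, 31.8]
[0.003, -0.001, 0.006, -2.0, -5.7, 31.8]
[0.003, -0.001, 0.006, -2.0, -5.6, 31.8]
[0.003, -0.001, 0.006, -2.0, -5.5, 31.8]
```

Emit:
step_arm --pt "0.003 0 0.006 -2 -5 35 -1" --pt "0.003 0 0.006 -2 -5 35 -1" --pt "0.003 0 0.006 -2 -5 35 -1" --pt "0 0 0.006 -2 -5 35 -1" --pt "0 0 0 0 0 25 -1" --pt "0 0 0 0 0 15 -1" --pt "0 0 0 0 0 0 -1"

```text
time_s: 2.8
tcp_pos: [0.5032, 0.1543, 0.0397]
eef_rot: [180.0, -0.2, -168.8]
contact_force: [-0.1, 0.6, 1.0]
gripper_width: 0.0003
```

Run:
```python
from h import *
import cv2
stat();plan((0,220,18),(180,0,-169.2),4)
a=cv2.cvtColor(r.capture("top"),cv2.COLOR_RGB2BGR)[180:285,210:420]; cv2.imwrite("pics/top1z.png",cv2.resize(a,None,fx=3.8,fy=3.8,interpolation=cv2.INTER_CUBIC))
a=cv2.cvtColor(r.capture("scene"),cv2.COLOR_RGB2BGR)[140:300,220:440]; cv2.imwrite("pics/scene1z.png",cv2.resize(a,None,fx=3.6,fy=3.6,interpolation=cv2.INTER_CUBIC))
```

```text
2.8 feeder [  2.1 239.6  39.7] [ 180.    -0.2 -168.8] F [-0.1  0.6  1. ] 0.0002591927175969697 [ 38.  18. -31.  -0. -41. -27.]
dist 29.4 deg 0.4
[0.0, -0.001, 0.002, 0.5, -4.9, 5.4]
[0.0, -0.001, 0.002, 0.5, -4.9, 5.4]
[0.0, -0.001, 0.002, 0.5, -4.9, 5.4]
[0.0, -0.001, 0.002, 0.5, -4.9, 5.4]
```

View pics/top1z.png

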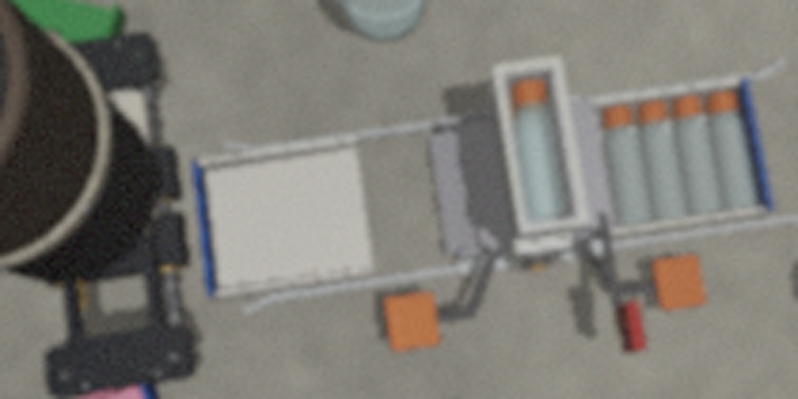

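View pics/scene1z.png

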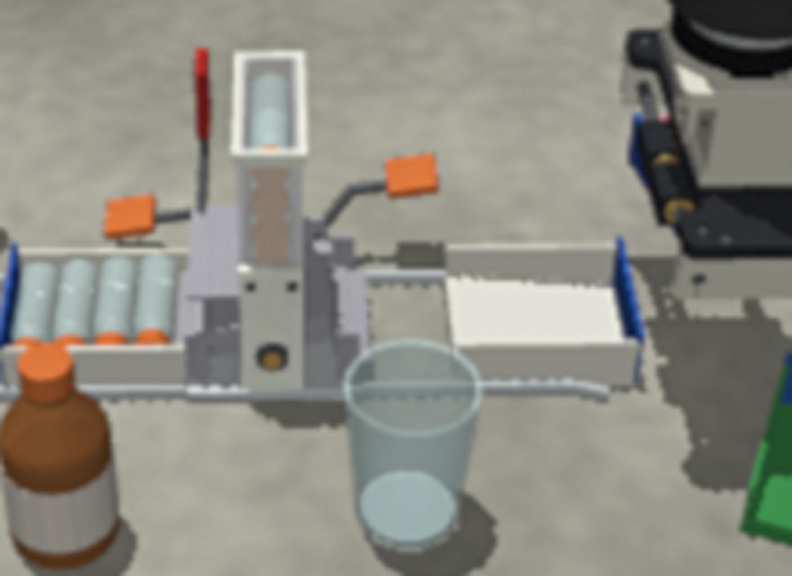

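The gripper sits just outside the blue wall and touches nothing. I'll lower it and push.

Emit:
step_arm --pt "0 0 0 1 0 14 -1" --pt "0 0 0.004 1 0 8 -1" --pt "0 0 0 0 -10 0 -1" --pt "0 0 0 0 -10 0 -1" --pt "0 0 0 0 -10 0 -1" --pt "0 0 0 0 -8 0 -1"

```text
time_s: 3.5
tcp_pos: [0.514, 0.1182, 0.0252]
eef_rot: [179.7, 0.5, -168.9]
contact_force: [-1.2, 1.2, -1.1]
gripper_width: 0.0003
```

```bash
python3 -c "
from h import *
stat()"
```

```text
3.5 feeder [  6.  202.1  25.2] [ 179.7    0.5 -168.9] F [-1.2  1.2 -1.1] 0.00031357674438363013 [ 34.  19. -32.  -0. -38. -23.]
```

Emit:
step_arm --pt "0 0 0 3 -7 3 -1" --pt "0 0 0 3 -7 3 -1" --pt "0 0 0 0 -7 0 -1" --pt "0 0 0 0 -7 0 -1"

```text
time_s: 3.9
tcp_pos: [0.5149, 0.0873, 0.0198]
eef_rot: [179.6, 0.7, -168.9]
contact_force: [-0.1, 2.5, 1.6]
gripper_width: 0.0001
```

Run:
```python
from h import *
import cv2
stat()
a=cv2.cvtColor(r.capture("scene"),cv2.COLOR_RGB2BGR)[140:300,220:440]; cv2.imwrite("pics/scene2z.png",cv2.resize(a,None,fx=3.6,fy=3.6,interpolation=cv2.INTER_CUBIC))
```

```text
3.9 feeder [  1.1 171.6  19.8] [ 179.6    0.7 -168.9] F [-0.1  2.5  1.6] 9.269533960954644e-05 [ 31.  19. -33.  -0. -37. -20.]
```

View pics/scene2z.png

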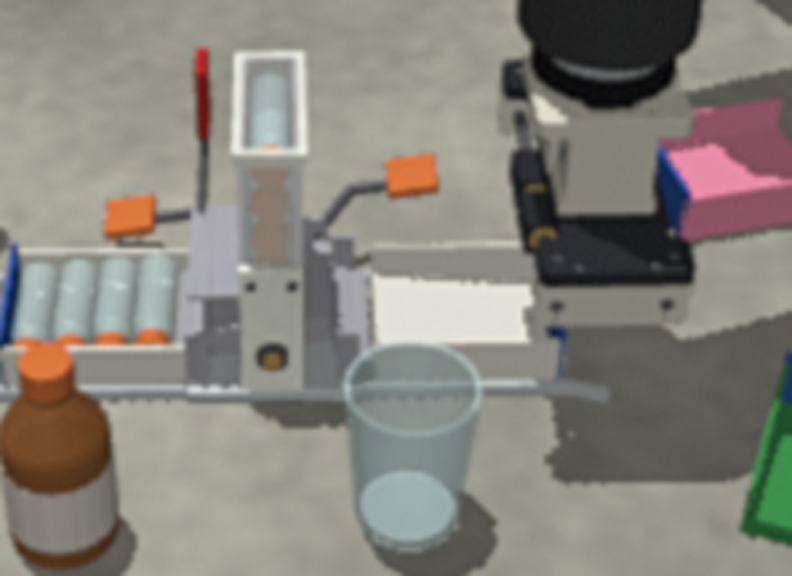

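The tray has moved well in and about 10 mm is left. I'll creep until the force rises.

Emit:
step_arm --pt "0 0 0 0 -5 0 -1" --pt "0 0 0 0 -4 0 -1" --pt "0 0 0 0 -4 0 -1"

```text
time_s: 4.25
tcp_pos: [0.5182, 0.0766, 0.0201]
eef_rot: [179.3, 0.9, -169.1]
contact_force: [-21.3, 47.8, 13.5]
gripper_width: 0.0008
```

Emit:
step_arm --pt "0 0 0 0 -4 0 -1" --pt "0 0 0 0 -4 0 -1"

```text
time_s: 4.45
tcp_pos: [0.5184, 0.077, 0.0205]
eef_rot: [178.7, 1.1, -169.2]
contact_force: [-15.9, 28.9, 8.2]
gripper_width: 0.0001
```

```bash
python3 -c "
from h import *
stat()"
```

```text
4.45 feeder [  2.5 160.9  20.5] [ 178.7    1.1 -169.2] F [-15.9  28.9   8.2] 6.271770749933435e-05 [ 29.  19. -33.  -1. -37. -17.]
```

The arm stopped at y ≈ 160.8 mm with a firm reaction force, and 160.5 was expected, so the tray is home. I'll back off and check.

Emit:
step_arm --pt "0.01 0 0 0 5 0 -1" --pt "0.01 0 0 0 10 0 -1" --pt "0 0.01 0 0 20 -10 -1" --pt "0 0.01 0 0 10 -30 -1" --pt "0 0 0 0 0 -35 -1" --pt "0 0 0 0 0 -35 -1"

```text
time_s: 5.05
tcp_pos: [0.5045, 0.1211, 0.1284]
eef_rot: [-179.9, -1.0, -169.1]
contact_force: [0.1, -0.9, 0.2]
gripper_width: 0.0006
```

Run:
```python
from h import *
import cv2
stat();plan((-78,83,110),(180,0,-169.2),6)
a=cv2.cvtColor(r.capture("scene"),cv2.COLOR_RGB2BGR)[140:300,220:440]; cv2.imwrite("pics/scene3z.png",cv2.resize(a,None,fx=3.6,fy=3.6,interpolation=cv2.INTER_CUBIC))
a=cv2.cvtColor(r.capture("top"),cv2.COLOR_RGB2BGR)[180:285,210:420]; cv2.imwrite("pics/top3z.png",cv2.resize(a,None,fx=3.8,fy=3.8,interpolation=cv2.INTER_CUBIC))
```

```text
5.05 feeder [ -2.8 206.7 128.4] [-179.9   -1.  -169.1] F [ 0.1 -0.9  0.2] 0.0005685121024823154 [ 35.  12. -26.  -0. -54. -24.]
dist 146.0 deg 1.0
[-0.0, -0.003, 0.0, 12.5, -20.6, 3.3]
[-0.0, -0.003, 0.0, 12.5, -20.6, 3.3]
[-0.0, -0.003, 0.0, 12.5, -20.6, 3.2]
[-0.0, -0.003, 0.0, 12.5, -20.6, 3.2]
[-0.0, -0.003, 0.0, 12.5, -20.6, 3.2]
[-0.0, -0.003, 0.0, 12.5, -20.6, 3.1]
```

View pics/scene3z.png

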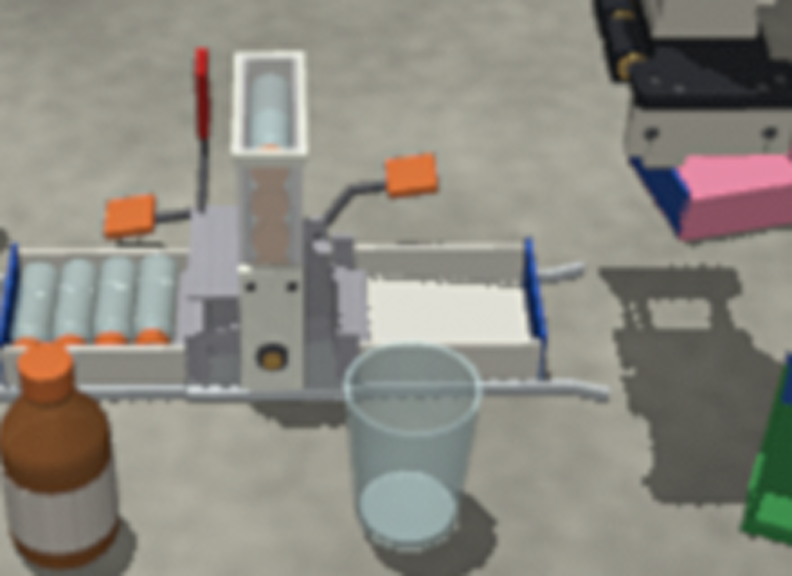

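View pics/top3z.png

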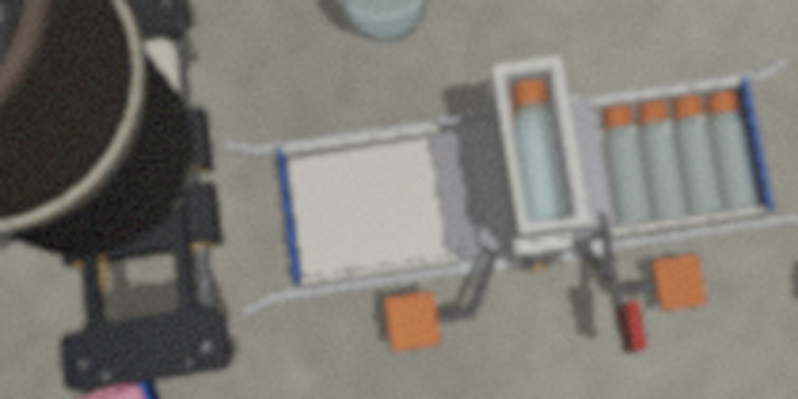

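The tray is home: its blue wall is at (533,290) in the scene crop, mirroring the full tray, with no gap at the plate. Next is the left pad.

Emit:
step_arm --pt "0 0 0 20 -24 0 -1" --pt "0 0 0 20 -27 0 -1" --pt "0 -0.01 0 20 -27 0 -1" --pt "0 -0.01 0 15 -25 0 -1" --pt "0 0 0 5 -18 5 -1" --pt "0 0 0 0 -5 5 -1" --pt "0 0 0 0 0 0 -1"

```text
time_s: 5.85
tcp_pos: [0.4499, -0.0219, 0.1213]
eef_rot: [-180.0, 0.7, -169.0]
contact_force: [1.0, 0.3, 0.0]
gripper_width: 0.0005
```

```bash
python3 -c "
from h import *
stat();plan((-82,84,75),(180,0,-169.2),4)"
```

```text
5.85 feeder [-83.2  76.5 121.3] [-180.     0.7 -169. ] F [1.  0.3 0. ] 0.00046205097327131953 [ 23.   5. -36.   0. -49. -12.]
dist 47.0 deg 0.8
[-0.0, 0.003, 0.001, -0.2, 1.9, 11.6]
[-0.0, 0.003, 0.001, -0.2, 1.9, 11.6]
[-0.0, 0.003, 0.001, -0.2, 1.9, 11.6]
[-0.0, 0.003, 0.001, -0.3, 1.9, 11.6]
```

Emit:
step_arm --pt "0 0.003 0 0 3 15 -1" --pt "0 0.003 0 0 3 15 -1" --pt "0 0.003 0 0 2 12 -1" --pt "0 0 0 0 0 8 -1" --pt "0 0 0 0 0 8 -1"

```text
time_s: 6.35
tcp_pos: [0.4517, -0.0111, 0.062]
eef_rot: [-180.0, 0.3, -168.9]
contact_force: [0.1, -0.7, 0.7]
gripper_width: 0.0004
```

Run:
```python
from h import *
import cv2
stat()
a=cv2.cvtColor(r.capture("scene"),cv2.COLOR_RGB2BGR)[140:300,220:440]; cv2.imwrite("pics/scene4z.png",cv2.resize(a,None,fx=3.6,fy=3.6,interpolation=cv2.INTER_CUBIC))
```

```text
6.35 feeder [-79.4  86.9  62. ] [-180.     0.3 -168.9] F [ 0.1 -0.7  0.7] 0.00041791649623424586 [ 24.  10. -39.   0. -40. -13.]
```

View pics/scene4z.png

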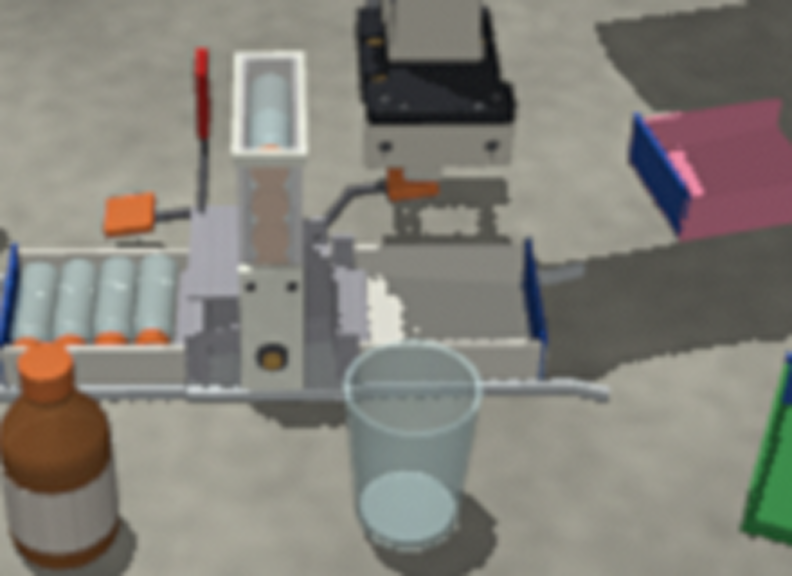

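The finger is over the pad, whose edge is visible at (410,185). I'll press down.

Emit:
step_arm --pt "0 0 0 0 0 8 -1" --pt "0 0 0 0 0 8 -1" --pt "0 0 0 0 0 8 -1" --pt "0 0 0 0 0 6 -1"

```text
time_s: 6.8
tcp_pos: [0.4524, -0.0105, 0.0296]
eef_rot: [-180.0, 0.4, -168.9]
contact_force: [-1.1, 0.3, 1.8]
gripper_width: 0.0005
```

Emit:
step_arm --pt "0 0 0 0 0 5 -1" --pt "0 0 0 0 0 4 -1" --pt "0 0 0 0 0 4 -1"

```text
time_s: 7.1
tcp_pos: [0.453, -0.011, 0.0215]
eef_rot: [-179.8, 0.3, -168.7]
contact_force: [-34.4, 12.3, 103.0]
gripper_width: 0.0007
```

The gate reached its hard stop with 103 N, which is more than I wanted and close to the limit. I'll retreat.

Emit:
step_arm --pt "0 0 0 0 0 -6 -1" --pt "0 0 0 0 0 -15 -1" --pt "0 0 0 0 0 -30 -1" --pt "0 0 0 0 0 -40 -1" --pt "0 0 0 0 0 -40 -1"

```text
time_s: 7.6
tcp_pos: [0.4488, -0.012, 0.1538]
eef_rot: [-179.8, -0.1, -168.7]
contact_force: [1.3, 0.1, -0.5]
gripper_width: 0.0004
```

Emit:
step_arm --pt "0 0 0 10 0 -30 -1" --pt "0 0 0 20 0 -10 -1" --pt "0 0 0 20 0 0 -1"

```text
time_s: 7.9
tcp_pos: [0.4031, -0.0209, 0.2005]
eef_rot: [-179.8, 0.5, -168.7]
contact_force: [0.7, -0.8, -0.8]
gripper_width: 0.0005
```

Run:
```python
from h import *
import cv2
stat()
a=cv2.cvtColor(r.capture("scene"),cv2.COLOR_RGB2BGR)[140:300,220:440]; cv2.imwrite("pics/scene5z.png",cv2.resize(a,None,fx=3.6,fy=3.6,interpolation=cv2.INTER_CUBIC))
a=cv2.cvtColor(r.capture("top"),cv2.COLOR_RGB2BGR)[180:285,250:460]; cv2.imwrite("pics/top5z.png",cv2.resize(a,None,fx=3.8,fy=3.8,interpolation=cv2.INTER_CUBIC))
```

```text
7.9 feeder [-129.    86.3  200.5] [-179.8    0.5 -168.7] F [ 0.7 -0.8 -0.8] 0.0004777114369160506 [ 26.  -5. -34.   0. -61. -15.]
```

View pics/scene5z.png

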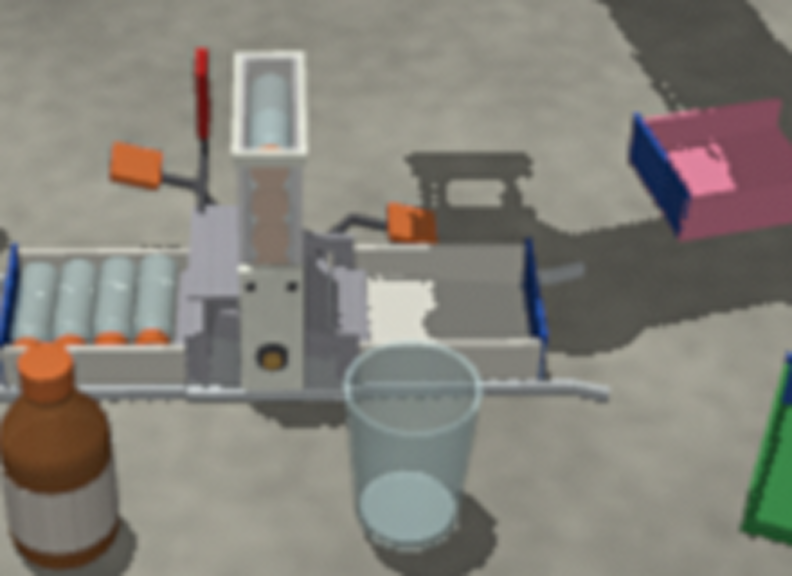

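View pics/top5z.png

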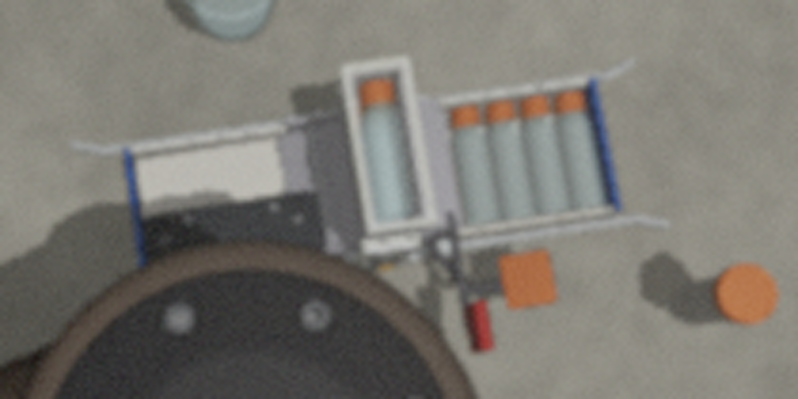

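The gate is over: the left pad is down (scene crop (411,222)) and the right pad is up (136,165). Next I turn the tool 90° so the body keeps clear of the magazine while pushing the tab.

Run:
```python
from h import *
print(proj('scene',[fw((-78,-y,z)) for y,z in((81,60),(81,65),(81,70),(81,75))]),[220+136/3.6, 140+165/3.6])
print(proj('scene',[fw((-78,85,z)) for z in(18,23,28,33)]),[220+411/3.6, 140+222/3.6])
plan((-106,15,190),(180,0,100.8),12)
```

```text
[[256.60873815 188.23799993]
 [256.4690944  186.35164932]
 [256.32862784 184.45418401]
 [256.18733118 182.54550548]] [257.77777777777777, 185.83333333333334]
[[334.21119606 203.02865305]
 [334.29702327 201.23752105]
 [334.38334195 199.43613272]
 [334.47015632 197.62439973]] [334.16666666666663, 201.66666666666666]
dist 76.0 deg 90.5
[0.0, 0.001, 0.132, -2.0, -5.9, 0.8]
[0.0, 0.001, 0.132, -2.8, -5.6, 0.8]
[0.0, 0.001, 0.132, -3.5, -5.2, 0.8]
[0.0, 0.001, 0.132, -4.2, -4.7, 0.8]
[0.0, 0.001, 0.132, -4.7, -4.1, 0.8]
[0.0, 0.001, 0.132, -5.2, -3.5, 0.8]
[0.0, 0.001, 0.132, -5.7, -2.7, 0.8]
[0.0, 0.001, 0.132, -6.0, -2.0, 0.8]
[0.0, 0.001, 0.132, -6.2, -1.2, 0.8]
[0.0, 0.001, 0.132, -6.3, -0.4, 0.8]
[0.0, 0.001, 0.132, -6.3, 0.5, 0.8]
[0.0, 0.001, 0.132, -6.2, 1.3, 0.8]
```

The left pad measures about 22 mm high, so the gate is fully over.

Emit:
step_arm --pt "0 0 0.14 -2 -6 0 -1" --pt "0 0 0.14 -3 -6 0 -1" --pt "0 0 0.14 -4 -5 0 -1" --pt "0 0 0.14 -4 -5 0 -1" --pt "0 0 0.14 -5 -4 0 -1" --pt "0 0 0.14 -5 -3 0 -1" --pt "0 0 0.14 -6 -3 0 -1" --pt "0 0 0.14 -6 -2 0 -1" --pt "0 0 0.14 -6 -1 0 -1" --pt "0 0 0.14 -6 0 0 -1"

```text
time_s: 9.0
tcp_pos: [0.4338, -0.0791, 0.1958]
eef_rot: [179.8, 0.2, 108.0]
contact_force: [-0.1, -0.4, 1.1]
gripper_width: 0.0005
```

```bash
python3 -c "
from h import *
stat();plan((-107,12,150),(180,0,100.8),3)"
```

```text
9.0 feeder [-109.8   23.3  195.8] [179.8   0.2 108. ] F [-0.1 -0.4  1.1] 0.0005353432392945045 [ 16.  -1. -30.   0. -60. -88.]
dist 47.3 deg 7.2
[0.001, 0.001, 0.042, -3.8, 0.4, 15.3]
[0.001, 0.001, 0.042, -3.8, 0.6, 15.3]
[0.001, 0.001, 0.042, -3.8, 0.7, 15.3]
```

Emit:
step_arm --pt "0 0 0.04 -4 0 22 -1" --pt "0 0 0.04 -4 0 22 -1" --pt "0 0 0.04 -3 0 22 -1" --pt "0 0 0 0 0 16 -1" --pt "0 0 0 0 0 10 -1" --pt "0 0 0 0 0 0 -1"

```text
time_s: 9.6
tcp_pos: [0.4399, -0.0915, 0.0983]
eef_rot: [179.8, 0.2, 100.5]
contact_force: [0.6, -0.5, 1.0]
gripper_width: 0.0002
```

Run:
```python
from h import *
import cv2
stat();plan((-105,-15,98),(180,0,100.8),3)
a=cv2.cvtColor(r.capture("scene"),cv2.COLOR_RGB2BGR)[100:300,180:400]; cv2.imwrite("pics/scene6z.png",cv2.resize(a,None,fx=3,fy=3,interpolation=cv2.INTER_CUBIC))
a=cv2.cvtColor(r.capture("top"),cv2.COLOR_RGB2BGR)[180:285,250:460]; cv2.imwrite("pics/top6z.png",cv2.resize(a,None,fx=3.8,fy=3.8,interpolation=cv2.INTER_CUBIC))
```

```text
9.6 feeder [-106.1   10.1   98.3] [179.8   0.2 100.5] F [ 0.6 -0.5  1. ] 0.0001510961960572758 [ 14.   7. -37.   0. -46. -93.]
dist 25.1 deg 0.4
[0.001, 0.001, -0.002, -8.4, 0.4, 0.1]
[0.001, 0.001, -0.002, -8.4, 0.4, 0.1]
[0.001, 0.001, -0.002, -8.4, 0.4, 0.1]
```

View pics/scene6z.png

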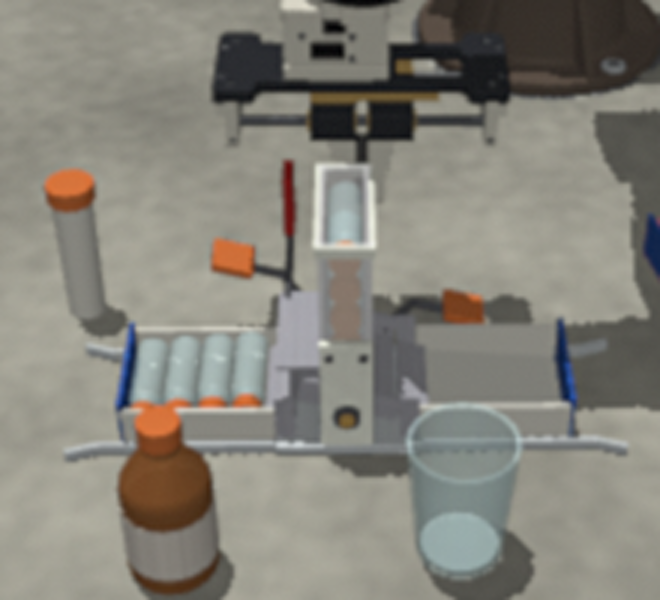

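View pics/top6z.png

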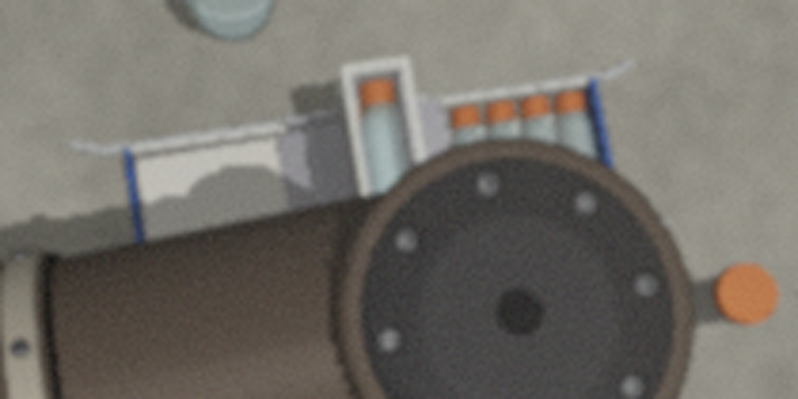

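The fingers stand left of the tab with the body clear of the magazine. I'll push in -y (tool -x).

Emit:
step_arm --pt "0 0 0 -9 0 0 -1" --pt "0 0 0 -9 0 0 -1" --pt "0 0 0 -6 0 0 -1" --pt "0 0 0 -5 0 0 -1"

```text
time_s: 10.1
tcp_pos: [0.4487, -0.1213, 0.1027]
eef_rot: [179.4, 0.2, 100.6]
contact_force: [-0.6, 1.5, 0.7]
gripper_width: 0.0004
```

Run:
```python
from h import *
import cv2
stat()
a=cv2.cvtColor(r.capture("scene"),cv2.COLOR_RGB2BGR)[100:300,180:400]; cv2.imwrite("pics/scene7z.png",cv2.resize(a,None,fx=3,fy=3,interpolation=cv2.INTER_CUBIC))
```

```text
10.1 feeder [-103.1  -20.9  102.7] [179.4   0.2 100.6] F [-0.6  1.5  0.7] 0.0004378863307370925 [  9.   7. -35.   0. -46. -89.]
```

View pics/scene7z.png

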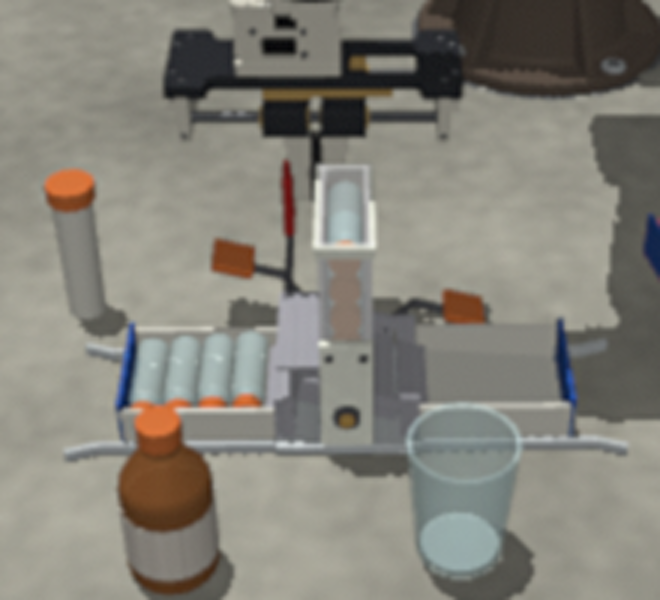

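Emit:
step_arm --pt "0 0 0 -7 2 3 -1" --pt "0 0 0 -7 2 2 -1" --pt "0 0 0 -6 0 0 -1" --pt "0 0 0 -4 0 0 -1"

```text
time_s: 10.55
tcp_pos: [0.4578, -0.1465, 0.0976]
eef_rot: [179.4, 0.2, 100.6]
contact_force: [-0.2, 1.3, 1.5]
gripper_width: 0.0005
```

Run:
```python
from h import *
import cv2
stat()
a=cv2.cvtColor(r.capture("scene"),cv2.COLOR_RGB2BGR)[100:300,180:400]; cv2.imwrite("pics/scene8z.png",cv2.resize(a,None,fx=3,fy=3,interpolation=cv2.INTER_CUBIC))
```

```text
10.55 feeder [-98.8 -47.3  97.6] [179.4   0.2 100.6] F [-0.2  1.3  1.5] 0.0004529660765870957 [  6.   9. -34.   0. -46. -86.]
```

View pics/scene8z.png

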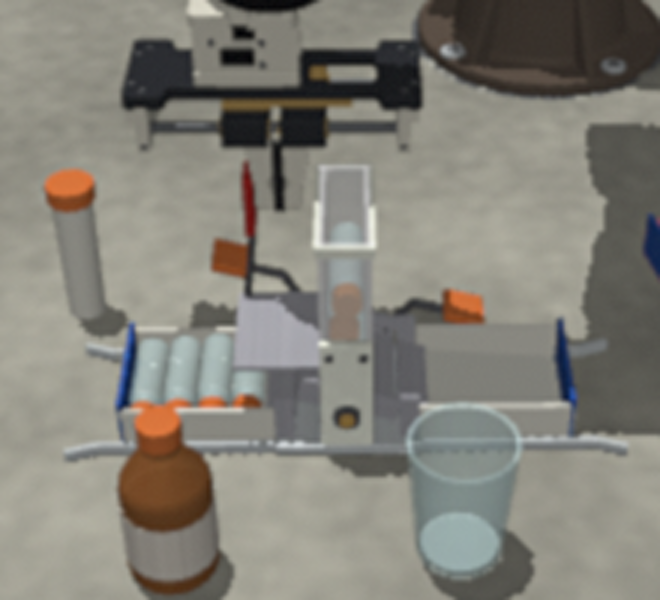

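The shutter is mostly open and the vials are already dropping. I'll finish the stroke in small increments.

Emit:
step_arm --pt "0 0 0 -3 -1 0 -1" --pt "0 0 0 -3 -1 0 -1"

```text
time_s: 10.8
tcp_pos: [0.458, -0.1495, 0.0973]
eef_rot: [179.1, -0.1, 100.5]
contact_force: [-3.9, 38.2, 11.6]
gripper_width: 0.0008
```

Emit:
step_arm --pt "0 0 0 -2 0 0 -1"

```text
time_s: 10.9
tcp_pos: [0.4581, -0.1487, 0.0973]
eef_rot: [179.1, -0.3, 100.4]
contact_force: [-7.0, 20.8, 11.2]
gripper_width: 0.0007
```

```bash
python3 -c "
from h import *
stat()"
```

```text
10.9 feeder [-98.9 -49.6  97.3] [179.1  -0.3 100.4] F [-7.  20.8 11.2] 0.0006709943538871087 [  5.   9. -33.  -1. -46. -84.]
```

The shutter hit its stop. I'll back off in +y and lift away.

Emit:
step_arm --pt "0 0 0 6 -2 0 -1" --pt "0 0 0 15 -3 0 -1" --pt "0 0 0 15 -3 0 -1" --pt "0 0 0 0 0 -25 -1" --pt "0 0 0 0 0 -40 -1" --pt "0 0 0 0 0 -40 -1" --pt "0 0 0 20 -10 -20 -1" --pt "0 0 0 30 -10 0 -1" --pt "0 0 0 0 0 0 -1"

```text
time_s: 11.8
tcp_pos: [0.4104, -0.0676, 0.2273]
eef_rot: [179.2, -0.3, 100.4]
contact_force: [-0.1, -0.7, -0.1]
gripper_width: 0.0005
```

Run:
```python
from h import *
import cv2
stat()
a=cv2.cvtColor(r.capture("scene"),cv2.COLOR_RGB2BGR)[100:300,180:400]; cv2.imwrite("pics/scene9z.png",cv2.resize(a,None,fx=3,fy=3,interpolation=cv2.INTER_CUBIC))
a=cv2.cvtColor(r.capture("top"),cv2.COLOR_RGB2BGR)[130:285,240:460]; cv2.imwrite("pics/top9z.png",cv2.resize(a,None,fx=3.6,fy=3.6,interpolation=cv2.INTER_CUBIC))
```

```text
11.8 feeder [-130.6   39.1  227.3] [179.2  -0.3 100.4] F [-0.1 -0.7 -0.1] 0.0004578751529253973 [ 18.  -6. -30.  -0. -65. -97.]
```

View pics/scene9z.png

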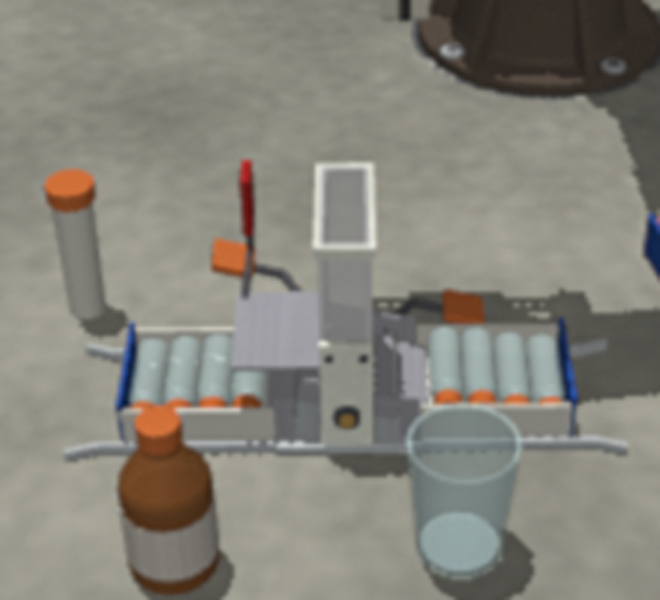

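View pics/top9z.png

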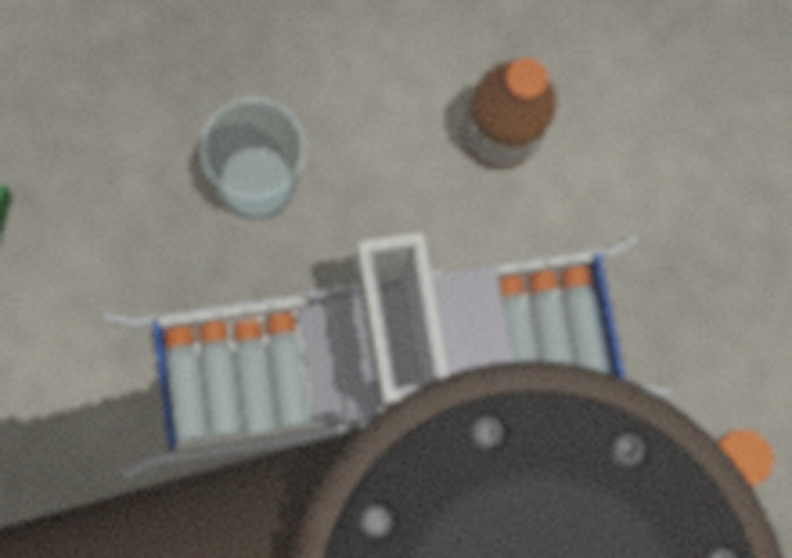

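All four vials lie in the left tray and the magazine is empty. I'll check whether the impact shifted the tray, comparing the blue wall before and after.

Run:
```python
from h import *
import cv2
def cen(im,off):
    im=im.astype(int);m=(im[:,:,0]>im[:,:,2]+40)&(im[:,:,0]>60)
    ys,xs=np.nonzero(m);return xs.mean()+off[0],ys.mean()+off[1],len(xs)
# same crops, resized copies: scene8 (before vials arrived fully) and scene9, in 3x pixels
for n in ("scene6z","scene8z","scene9z"):
    a=cv2.imread(f"pics/{n}.png")[310:440,535:590]; print(n,[round(v/3,2) for v in cen(a,(535,310))])
for n in ("top5z","top6z"):
    a=cv2.imread(f"pics/{n}.png")[140:235,110:160]; print(n,[round(v/3.8,2) for v in cen(a,(110+0,140))])
a=cv2.imread("pics/top9z.png")
p=a[315:405,140:190]; c=cen(p,(140,315)); print('top9 abs',c[0]/3.6+240,c[1]/3.6+130)
p=cv2.imread("pics/top6z.png")[140:235,110:160]; c=cen(p,(110,140)); print('top6 abs',c[0]/3.8+250,c[1]/3.8+180)
b=[cv2.resize(cv2.imread(f"pics/{n}.png")[300:440,400:600],None,fx=2,fy=2) for n in("scene8z","scene9z")]
cv2.imwrite("pics/cmp.png",np.vstack(b))
```

```text
scene6z [np.float64(188.73), np.float64(123.24), 247.33]
scene8z [np.float64(188.6), np.float64(123.35), 223.67]
scene9z [np.float64(189.16), np.float64(122.59), 221.0]
top5z [np.float64(34.47), np.float64(47.21), 85.26]
top6z [np.float64(34.53), np.float64(47.5), 92.11]
top9 abs 284.4150573747551 228.03316540722082
top6 abs 284.5308270676692 227.50075187969924
```

View pics/cmp.png

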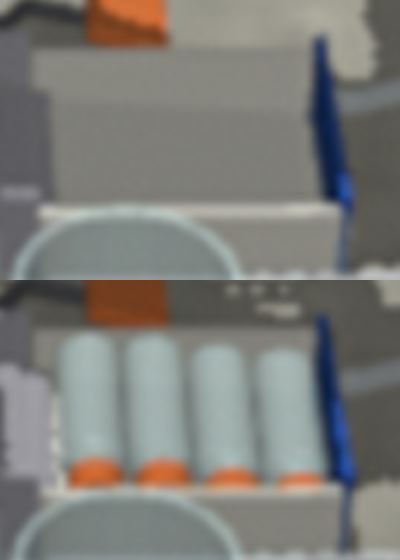

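The wall may have moved out by about 1 mm, which is at the noise level. There's plenty of time, so I'll return to the earlier tray pose to compare under the same lighting, and nudge if needed.

```bash
python3 -c "
from h import *
plan((0,215,227),(180,0,-169.2),11)"
```

```text
dist 219.7 deg 90.3
[0.001, 0.001, -0.143, 16.2, 11.7, 0.2]
[0.001, 0.001, -0.143, 14.3, 13.9, 0.2]
[0.001, 0.001, -0.143, 12.2, 15.8, 0.2]
[0.001, 0.001, -0.143, 9.8, 17.4, 0.2]
[0.001, 0.001, -0.143, 7.2, 18.6, 0.2]
[0.001, 0.001, -0.143, 4.5, 19.5, 0.2]
[0.001, 0.001, -0.143, 1.7, 19.9, 0.1]
[0.001, 0.001, -0.143, -1.2, 19.9, 0.1]
[0.001, 0.001, -0.143, -4.0, 19.6, 0.1]
[0.001, 0.001, -0.143, -6.8, 18.8, 0.1]
[0.001, 0.001, -0.143, -9.4, 17.6, 0.0]
```

Emit:
step_arm --pt "0 0 -0.147 16 12 0 -1" --pt "0 0 -0.147 14 14 0 -1" --pt "0 0 -0.147 12 16 0 -1" --pt "0 0 -0.147 10 17 0 -1" --pt "0 0 -0.147 7 19 0 -1" --pt "0 0 -0.147 4 20 0 -1" --pt "0 0 -0.147 2 20 0 -1" --pt "0 0 -0.147 -1 20 0 -1" --pt "0 0 -0.147 -4 20 0 -1" --pt "0 0 -0.147 -7 19 0 -1"

```text
time_s: 12.9
tcp_pos: [0.4973, 0.1131, 0.2218]
eef_rot: [-179.9, 0.1, -173.6]
contact_force: [0.5, -1.2, -0.8]
gripper_width: 0.0008
```

```bash
python3 -c "
from h import *
stat();plan((-3,207,128),(180,0,-169.2),4)"
```

```text
12.9 feeder [-11.3 200.3 221.8] [-1.799e+02  1.000e-01 -1.736e+02] F [ 0.5 -1.2 -0.8] 0.0007566079303058685 [ 35.   5. -20.   0. -65. -29.]
dist 94.5 deg 4.4
[-0.0, 0.001, -0.019, -1.9, 1.9, 23.5]
[-0.0, 0.001, -0.019, -1.9, 1.8, 23.5]
[-0.0, 0.001, -0.019, -2.0, 1.8, 23.5]
[-0.0, 0.001, -0.019, -2.0, 1.7, 23.5]
```

Emit:
step_arm --pt "0 0 -0.025 -2 -1 24 -1" --pt "0 0 -0.025 -2 1 24 -1" --pt "0 0 -0.025 -2 2 24 -1" --pt "0 0 -0.01 -2 2 18 -1" --pt "0 0 0 0 0 0 -1"

```text
time_s: 13.4
tcp_pos: [0.5083, 0.1169, 0.1247]
eef_rot: [-179.7, -0.2, -168.3]
contact_force: [-1.0, -0.3, -0.6]
gripper_width: 0.0004
```

Run:
```python
from h import *
import cv2
stat();plan((0,182,22),(180,0,-169.2),4)
a=cv2.cvtColor(r.capture("scene"),cv2.COLOR_RGB2BGR)[140:300,220:440]; cv2.imwrite("pics/scene10z.png",cv2.resize(a,None,fx=3.6,fy=3.6,interpolation=cv2.INTER_CUBIC))
t=cv2.cvtColor(r.capture("top"),cv2.COLOR_RGB2BGR)[180:285,210:420]; cv2.imwrite("pics/top10z.png",cv2.resize(t,None,fx=3.8,fy=3.8,interpolation=cv2.INTER_CUBIC))
def sh(A,B,s):
    A,B=[cv2.imread(f"pics/{n}.png",0)[s].astype(np.float32) for n in(A,B)]
    return cv2.phaseCorrelate(A,B,cv2.createHanningWindow(A.shape[::-1],cv2.CV_32F))
print('scene wall',sh("scene3z","scene10z",np.s_[230:390,505:575]),'ref',sh("scene3z","scene10z",np.s_[230:390,0:60]))
print('top wall',sh("top3z","top10z",np.s_[140:290,265:305]),'ref',sh("top3z","top10z",np.s_[70:220,730:790]))
def prof(n,s):
    a=cv2.imread(f"pics/{n}.png")[s].astype(int);w=np.clip(a[:,:,0]-a[:,:,2]-25,0,None);return (w.sum(0)*np.arange(w.shape[1])).sum()/w.sum()
for n in("scene3z","scene10z"):print(n,prof(n,np.s_[235:385,510:570])/3.6)
for n in("top3z","top10z"):print(n,prof(n,np.s_[140:290,260:310])/3.8)
```

```text
13.4 feeder [2.000e-01 2.019e+02 1.247e+02] [-179.7   -0.2 -168.3] F [-1.  -0.3 -0.6] 0.0004312595878808685 [ 35.  12. -27.   0. -52. -23.]
dist 104.6 deg 1.0
[-0.001, -0.001, 0.004, 0.0, -4.8, 25.7]
[-0.001, -0.001, 0.004, 0.0, -4.9, 25.7]
[-0.001, -0.001, 0.004, 0.0, -4.9, 25.7]
[-0.001, -0.001, 0.004, 0.0, -4.9, 25.7]
scene wall ((0.29214822433139886, -0.013962068614731038), 0.49114471177260083) ref ((0.0535560113277711, 0.021388761760832153), 0.8497131864229838)
top wall ((0.11436288370776282, 0.17398377715312563), 0.28622342936197914) ref ((-0.09414139730363402, 0.025771945473280766), 0.5715309232076009)
scene3z 6.844738935887822
scene10z 7.173315477263557
top3z 7.348853395920451
top10z 7.227419300538801
```

View pics/top10z.png

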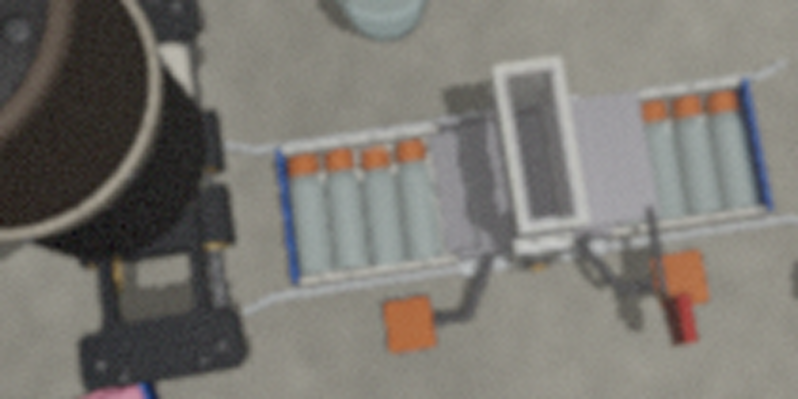

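The tray moved less than about 0.7 mm, within measurement noise, so it is still home and needs no nudge. Left pad down, right pad up, tab at its open stop, four vials in the left tray, and the robot is clear, so I'm handing in.

```bash
python3 -c "
from h import *
stat();print(r.close_job())"
```

```text
13.5 feeder [  1.4 202.3 127.2] [-179.7    0.  -168.3] F [-1.2 -0.2  0.3] 0.0004927757938159226 [ 35.  11. -26.   0. -52. -23.]
the job is handed in; nothing more can be done
None
```

The job is done and handed in at 13.5 s. I pushed the left tray home, pressed the left pad until the gate was fully over, then pushed the red tab to its open stop. All four waiting vials ran into the left tray.

**Last checks:**
- **Vials:** the pictures show the four vials lying in the left tray and the magazine empty.
- **Tray:** the push stopped at y ≈ 160.8 mm against an expected 160.5 mm. After the vials landed, the pictures suggest the blue wall moved out by at most about 0.7 mm, which is within measurement noise. I did not push it again.
- **Gate:** the left pad is down at about 22 mm (23 mm expected) and the right pad is up.
- **Shutter:** the tab hit its stop with a reading of about 38 N and was left open.
- **Other objects:** the full tray, beaker, bottle and tube appear where they were. The fourth vial in the full tray is now hidden from above by the open shutter, but the scene camera showed it in place after the shutter was open.

**What went less well:** the pad press ended at about 103 N when the gate hit its stop. That is harder than I intended, though no reading passed the 120 N limit.

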